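# Strip a duct damper: rack the bushings, draw out the long shaft

### The job

Strip this duct damper: first stand the two brass sleeve bushings one by one in the white socket block, each fully down in the bore of its own size, and let go of them. Then take the long damper shaft out of the flat duct through the access opening in its top (it is longer than the opening, so one end has to come out first) and finish while still holding it in the gripper, at rest, with every part of it at least 50 mm above the top of the duct. Leave the jar, the carton and the screwdriver where they are.

Things in the scene. Friction and masses are not known exactly. Their poses are not given: they have to be found in the camera images.
- duct: Flat sheet-steel ventilation duct, fixed, ends capped: 204 (x) x 460 (y, the long way) x 62 mm high outside; origin at the centre of its underside, z up. Walls and top sheet 4 mm thick; dark inside floor 6 mm above the bench, underside of the top sheet 58 mm above it; inside 452 mm long, 196 mm wide. One access opening in the top, centred, 140 (x) by 220 mm (y); the rest is closed.
- opening (a point): Centre of the access opening, at the level of the duct's upper surface (62 mm above the bench); axes as the duct's.
- shaft: Damper shaft: loose square aluminium bar, 14 x 14 mm in section, 300 mm long (along its y), about 0.16 kg, lying flat on the floor inside the duct, roughly along it, seen through the opening and reaching beneath the top sheet; it may lie off-centre along the duct. Origin at the middle of the bar, on its centre line, z up.
- shaft_end_a (a point): Centre of the bar's end face at its +y end (150 mm from the middle).
- shaft_end_b (a point): Centre of the bar's end face at its -y end (150 mm from the middle).
- block: White plastic socket block, fixed to the bench, 75 (x) x 160 (y) x 32 mm high, with two blind round bores in its top, 22 mm deep (their floor is 10 mm above the bench), chamfered by 2 mm, dark at the bottom. Origin at the centre of its underside, z up.
- block_hole0 (a point): Centre of the mouth of the large bore (34 mm diameter), at the block's top face; 38 mm to +y of the block's middle.
- block_hole1 (a point): Centre of the mouth of the small bore (26 mm diameter), at the block's top face; 38 mm to -y of the block's middle.
- bush_big: Large brass sleeve bushing, an upright plain tube 30 mm outside, 18 mm inside diameter, 50 mm high, about 0.12 kg, standing loose on the bench; origin at the centre of its underside, z along its axis. In its bore it stands out 28 mm above the block.
- bush_small: Small brass sleeve bushing, an upright plain tube 22 mm outside, 13 mm inside diameter, 50 mm high, about 0.07 kg, standing loose on the bench; origin at the centre of its underside, z along its axis. In its bore it stands out 28 mm above the block. The two bushings may stand in either order.
- jar: Bystander: closed jar, 60 mm across, 85 mm high, origin at the centre of its underside. Leave it.
- carton: Bystander: small cardboard carton, 70 x 90 x 60 mm high, origin at the centre of its underside. Leave it.
- screwdriver: Bystander: screwdriver with a black handle, lying on the bench, about 200 mm long and 26 mm thick, origin under its middle. Leave it.
Not all that is in view belongs to the job. Of the things that look like the block, take the one that is farthest to the robot's left at the start.

How it is judged (in metres and radians):
On the way, in this order (a step that is already met when the one before it is completed fails the run):
1. both bushings stand fully down in the bores of their own size, released, the shaft still lying in the duct (horizontal distance between bush_big and block_hole0 below 0.005 m and z of each of bush_big, bush_small in the frame of block below 0.014 m and angle between each of bush_big, bush_small's own z axis and vertical below 0.2 rad and horizontal distance between bush_small and block_hole1 below 0.005 m and contact force between the fingers and bush_big below 0.3 N and contact force between the fingers and bush_small below 0.3 N and height (world z) of each of shaft_end_a, shaft_end_b below 0.058 m), for 0.2 s.
2. the shaft is held slanting through the opening: one end well above the duct's top, the other still inside (((height (world z) of shaft_end_a above 0.072 m and height (world z) of shaft_end_b below 0.058 m and x of shaft in the frame of duct between -0.11 and 0.11 m and contact force between the fingers and shaft above 0.5 N) or (height (world z) of shaft_end_b above 0.072 m and height (world z) of shaft_end_a below 0.058 m and x of shaft in the frame of duct between -0.11 and 0.11 m and contact force between the fingers and shaft above 0.5 N))), for 0.05 s.
At the end, for the whole second after the job is handed in: Shaft held by the fingers at rest (<30 mm/s), not touching duct or bystanders, both end centres over 110 mm above the bench (48 mm above the duct); each bushing released in its own bore, within 5 mm of its centre, 4 mm of its floor, 0.2 rad of upright (horizontal distance between bush_big and block_hole0 below 0.005 m and z of each of bush_big, bush_small in the frame of block below 0.014 m and angle between each of bush_big, bush_small's own z axis and vertical below 0.2 rad and horizontal distance between bush_small and block_hole1 below 0.005 m and contact force between the fingers and bush_big below 0.3 N and contact force between the fingers and bush_small below 0.3 N and height (world z) of each of shaft_end_a, shaft_end_b above 0.11 m and contact force between the fingers and shaft above 0.5 N and contact force between shaft and duct below 0.05 N and linear speed of shaft below 0.03 m/s and angular speed of shaft below 0.2 rad/s and contact force between shaft and jar below 0.05 N and contact force between shaft and carton below 0.05 N and contact force between shaft and screwdriver below 0.05 N); the arm keeps its last pose, push and grip.
It fails at once if the jar was moved by more than 25 mm (distance of jar from where it was at the start of the episode above 0.025 m).
It fails at once if the carton was moved by more than 25 mm (distance of carton from where it was at the start of the episode above 0.025 m).
It fails at once if the screwdriver was moved by more than 25 mm (distance of screwdriver from where it was at the start of the episode above 0.025 m).
It also fails if it takes over 67 s, if anything falls off the work surface, if the arm or the gripper's body presses on something with over 40 N, if the wrist force passes 120 N, or if a joint passes its speed limit or range.

### The arm

A 6-joint arm with a two-finger parallel gripper is mounted at the origin on the work surface. World frame = base frame: x ahead of the robot, y to its left, z up, the work surface at z = 0. Lengths are in mm, angles in rad, forces in N, time in s.
With the tool pointing down it reaches from about 250 to 775 mm from the base axis. Payload 8.9 kg.
Tool frame: the origin (TCP) lies on the centre line of the jaws, within the pads' length; the fingertips stand 11 mm ahead of it and the grasp point (between the pads) lies 8 mm behind it; z points along the fingers, y is the line along which they close (so a half turn about z gives the same grasp; the last joint's range is limited). The gripper opens to 85 mm and grips with 20 to 120 N. Pads are 22 mm wide; open, the fingers measure 114 mm over their backs; the gripper's body (76 mm by 85 mm) begins 54 mm behind the grasp point. The pads swing forward as they close: fully open they stand 13 mm farther back than shut.
Start: joints at [-1.346, 0.291, -0.153, 1.127, 0, 1.431], TCP at [186.811, -490.638, 242.305] pointing down, gripper open.
Joint ranges: [-2.52, 2.52], [-0.91, 1.74], [-1.3, 1.37], [-1.96, 2.02], [-1.52, 1.47], [-3.14, 3.14]. Speed limits (rad/s): [2.22, 2.22, 2.79, 3.14, 3.14, 3.14].

### API

Orientations are given as a rotation vector (axis times angle).
In Python, from station import manip, imaging gives the robot as it stands.
- The arm moves only by the tool step_arm, never from a script. Its argument "deltas" is a list of rows, each an object of numbers: "dx", "dy", "dz": the shift along the tool's x, y, z as a fraction of full scale; "ax", "ay", "az": the turn, a rotation vector about the tool's x, y, z as a fraction of full scale; "grip": the gripper command: -1 is shut, 1 is fully open, values between are in proportion. In form: [{"dx": .., "dy": .., "dz": .., "ax": .., "ay": .., "az": .., "grip": ..}, ...]. A call has 1 to 10 rows; each row shifts and turns the commanded pose from where the row before left it, along the tool's axes as they then stand; what a row does not reach is not made up. Full scale, the value 1, is 0.025 m for a shift and pi rad for a turn. A row lasts 1/10 s, in which the tool goes at most 50 mm and 8.59 degrees, less where a joint would pass 70% of its speed; a pose out of reach is approached as far as the arm can. A call with a number of a shift or a turn outside -1 to 1 is refused whole. A call with a gripper value outside its range is refused whole. The fingers move at their own pace and stop on an object; the grip force is fixed at half the most. Time passes only in rows, so rows that do not move let the fingers close. It gives the time, the measured TCP pose, the force, the opening and the grip force at its end, in the units of the state.
- manip.observe(): the state, without advancing time (a new reading comes with each control period).
- imaging.read_camera(name): name is "scene" or "top"; returns (picture, depth): 480x640x3 uint8, blue, green, red; 480x640 float32, mm along the optical axis (not along the pixel's ray), 0 where there is no reading.
- imaging.calibration(name): a dict with "fx", "fy", "cx", "cy" (pixels), "T" (4x4, takes a point from camera to world coordinates). Camera axes: x right, y down, z forward; pixel columns grow to the right and rows downward; lengths in mm; the calibration is good to about 2 mm. A picture is of the moment at which its call begins. calibration takes no time and is no camera call.
- manip.close_job(): hands the job in; it is judged then, once.
The state is a dict: "time": time; "q": joint angles; "joint_vel": joint speeds; "effort": joint torques, N m; "eef_pos": TCP position; "ee_rot": TCP orientation; "wrist_force": force on the tool from outside, world axes, zero at the start; "moment": the same for the moment, N m; "gripper_width": finger opening in mm; "grip_force": force on a finger pad.
Only numpy, scipy, OpenCV 4.12 (cv2) and the standard library are available. Lean on these libraries where they do the work, as an engineer would, in place of code of your own. Each camera call takes 0.05 s, during which the arm holds its last target. There are 200 camera calls.

## Working session

There is one attempt and no reset: what is moved stays moved. The work goes in short steps, Python scripts to look and compute and a tool call to move; the robot and the scene stay as the last step left them, time stands still between calls to the robot, and variables do not carry over. Pictures are saved under pics/ and viewed, at most 10 in all, crops included, and the job is handed in when it is done.

Besides the shell and the picture viewer there is one more tool, called after "Emit:" as name([rows], argument=value, ...), one row to a line, values as JSON. step_arm: Moves the arm, as the interface text tells. Shift numbers are shares of 0.025 m and turn numbers shares of pi rad, none past 1 either way. Its arguments: {"type":"object","properties":{"deltas":{"type":"array","items":{"type":"object","properties":{"dx":{"type":"number"},"dy":{"type":"number"},"dz":{"type":"number"},"ax":{"type":"number"},"ay":{"type":"number"},"az":{"type":"number"},"grip":{"type":"number"}}}}},"required":["deltas"]}

```bash
mkdir -p pics; ls; cat > h.py <<'E'
import numpy as np, cv2
from station import manip, imaging
def grab(n):
    p,d=imaging.read_camera(n); c=imaging.calibration(n); return p,d.astype(float),c
def pts(d,c):
    v,u=np.mgrid[0:480,0:640]
    P=np.stack([(u-c['cx'])/c['fx']*d,(v-c['cy'])/c['fy']*d,d,np.ones_like(d)],-1)
    return (P@np.array(c['T']).T)[...,:3]
def ray(c,u,v,z):
    T=np.array(c['T']); r=T[:3,:3]@np.array([(u-c['cx'])/c['fx'],(v-c['cy'])/c['fy'],1]); o=T[:3,3]
    return o+r*(z-o[2])/r[2]
E
python3 - <<'E'
from h import *
for n in ("top","scene"):
    p,d,c=grab(n); cv2.imwrite(f"pics/{n}0.png",p); np.savez(f"{n}0.npz",p=p,d=d)
    print(n,c['fx'],c['cx'],np.round(np.array(c['T']),3).tolist(),(d==0).mean())
s=manip.observe();print(s)
E
```

```text
pics
top 508.9956964847549 316.3085186677444 [[-0.003, -0.98, 0.197, 352.259], [-1.0, 0.005, 0.007, -51.544], [-0.008, -0.197, -0.98, 1154.567], [0.0, 0.0, 0.0, 1.0]] 0.004117838541666667
scene 498.05788368251433 321.6973973985032 [[0.836, 0.404, -0.37, 1061.887], [0.548, -0.61, 0.572, -768.588], [0.006, -0.682, -0.732, 1039.263], [0.0, 0.0, 0.0, 1.0]] 0.004130859375
{'time': 0.1, 'q': array([-1.34629636e+00,  2.91226449e-01, -1.54040284e-01,  1.12670625e+00,
       -1.73259112e-05,  1.43151557e+00]), 'joint_vel': array([-9.33008844e-04, -8.21073271e-04,  2.73938847e-03,  8.27716627e-05,
       -1.55252294e-04,  9.28647212e-04]), 'effort': array([ 1.68610943e-03, -5.37978530e+01,  3.31918395e+01,  9.32706840e-03,
       -1.94150102e-04,  1.73180757e-05]), 'eef_pos': array([ 186.7230274 , -490.2671655 ,  241.79237076]), 'ee_rot': array([-3.08861191e+00, -5.68067272e-01,  1.05882080e-04]), 'wrist_force': array([ 0.1448077 , -0.71295396, -1.15803942]), 'moment': array([-0.00780317,  0.01541677,  0.031882  ]), 'grip_force': 0.0, 'gripper_width': 85.18642952424248}
```

View pics/top0.png

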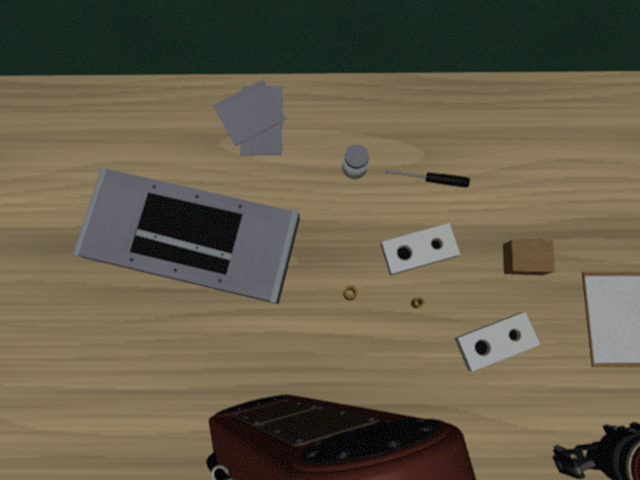

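View pics/scene0.png

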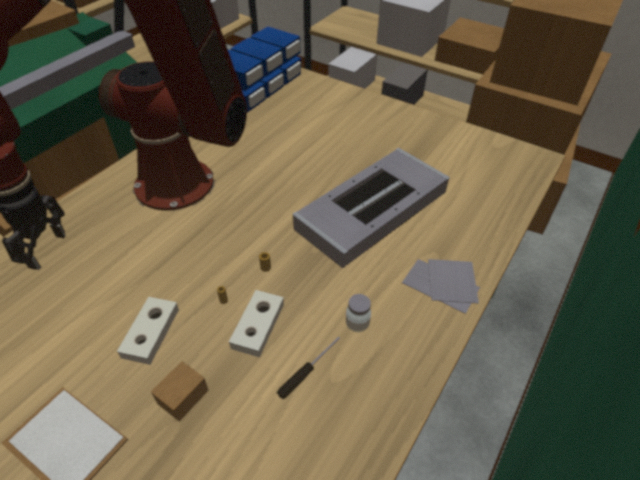

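Top view: two white blocks, at (420,248) and (498,341). The robot's left (+y) is toward picture left, so the one at (420,248) is mine. The bushings are at (350,293), larger, and (417,302), smaller. The duct is at (187,235) with the bar crossing its opening. The jar is at (355,160), the carton at (528,257) and the screwdriver at (430,178). The grey sheets and the white board are decoys.

```bash
cat >> h.py <<'E'
def blobs(m,amin):
    n,l,st,ce=cv2.connectedComponentsWithStats(m.astype(np.uint8))
    return [(l==i) for i in range(1,n) if st[i,4]>=amin]
E
python3 - <<'E'
from h import *
f=np.load("top0.npz");p=f['p'];d=f['d'];c=imaging.calibration("top")
W=pts(d,c); hsv=cv2.cvtColor(p,cv2.COLOR_BGR2HSV)
print("table z",np.nanmedian(W[300:330,320:340,2]))
# block: white & z
m=(W[...,2]>22)&(W[...,2]<42)&(hsv[...,2]>150)&(hsv[...,1]<50)
for b in blobs(m,300):
    cn=cv2.findContours(b.astype(np.uint8),cv2.RETR_CCOMP,cv2.CHAIN_APPROX_NONE)
    for k,h in zip(cn[0],cn[1][0]):
        if len(k)<8: continue
        q=np.array([ray(c,u,v,32)[:2] for u,v in k[:,0]],np.float32)
        r=cv2.minAreaRect(q); print("block", "hole" if h[3]>=0 else "outer",np.round(r[0],1),np.round(r[1],1),round(r[2],1),k[:,0].mean(0).round(1), "zmed",round(float(np.median(W[b][:,2])),1))
# bushings
roi=np.zeros((480,640),bool); roi[270:320,330:440]=1
for b in blobs((W[...,2]>15)&roi,20):
    v,u=np.nonzero(b); t=b&(W[...,2]>42)
    print("bush",u.mean(),v.mean(),b.sum(),W[b][:,2].max()); 
    br=b.astype(np.uint8)
    v,u=np.nonzero(t); print("  top xy",W[t][:,:2].mean(0),W[t][:,:2].min(0),W[t][:,:2].max(0),len(u))
# duct top
roi[:]=0; roi[150:320,60:310]=1
m=(W[...,2]>52)&(W[...,2]<72)&roi
b=max(blobs(m,500),key=lambda b:b.sum())
cn=cv2.findContours(b.astype(np.uint8),cv2.RETR_CCOMP,cv2.CHAIN_APPROX_NONE)
for k,h in zip(cn[0],cn[1][0]):
    if len(k)<60: continue
    q=np.array([ray(c,u,v,62)[:2] for u,v in k[:,0]],np.float32); r=cv2.minAreaRect(q); print("duct",h[3]>=0,np.round(r[0],1),np.round(r[1],1),round(r[2],1))
# shaft
inr=np.zeros((480,640),np.uint8); cv2.fillPoly(inr,[np.array([[150,195],[241,212],[229,272],[132,253]])],1)
g=(hsv[...,2]>80)&(inr>0)
b=max(blobs(g,50),key=lambda b:b.sum()); v,u=np.nonzero(b)
q=np.array([ray(c,a,e,20)[:2] for a,e in zip(u,v)],np.float32); r=cv2.minAreaRect(q); print("shaft",np.round(r[0],1),np.round(r[1],1),r[2],"z",np.median(W[b][:,2]))
for n,(u,v) in dict(jar=(356,152),carton=(530,250),sd=(448,180)).items(): print(n,W[v,u].round())
cr=lambda a,b,c_,d_:cv2.resize(p[b:d_,a:c_],(390,300),interpolation=cv2.INTER_CUBIC)
cv2.imwrite("pics/crop1.png",np.hstack([cr(330,215,460,315),cr(110,175,266,295)]))
E
```

```text
table z -0.3331177406570305
block outer [ 557.7 -276.5] [ 72.5 157.8] 15.4 [420.3 247.7] zmed 32.0
block hole [ 546.6 -239.2] [39.2 40.6] 44.1 [404.  252.4] zmed 32.0
block hole [ 567.2 -312.1] [33.  32.7] 42.9 [436.3 243.2] zmed 32.0
block outer [ 352.  -436.2] [ 72.7 158. ] 20.0 [498.5 341.1] zmed 31.9
block hole [ 339.  -399.7] [39.3 40.5] 42.7 [482.3 347.3] zmed 31.9
block hole [ 365.7 -470.9] [33.  31.9] 89.8 [514.3 334.7] zmed 31.9
bush 394.9428571428571 270.9714285714286 35 36.78027347171428<stdin>:19: RuntimeWarning: Mean of empty slice.
  ret = um.true_divide(
Traceback (most recent call last):
ValueError: zero-size array to reduction operation minimum which has no identity
```

```bash
cat > m.py <<'E'
from h import *
f=np.load("top0.npz");p=f['p'];d=f['d'];c=imaging.calibration("top")
W=pts(d,c); hsv=cv2.cvtColor(p,cv2.COLOR_BGR2HSV)
roi=np.zeros((480,640),bool); roi[278:325,335:432]=1
for b in blobs((W[...,2]>10)&roi,15):
    v,u=np.nonzero(b); z=W[b][:,2]; t=b&(W[...,2]>z.max()-8)
    v,u=np.nonzero(t)
    (x,y),r=cv2.minEnclosingCircle(np.array([ray(c,a,e,50)[:2] for a,e in zip(u,v)],np.float32))
    print("bush",u.mean(),v.mean(),b.sum(),z.max().round(1),"centre",round(x,1),round(y,1),"r",round(r,1),len(u))
roi[:]=0; roi[150:320,60:310]=1
m=(W[...,2]>52)&(W[...,2]<72)&roi
b=max(blobs(m,500),key=lambda b:b.sum())
cn=cv2.findContours(b.astype(np.uint8),cv2.RETR_CCOMP,cv2.CHAIN_APPROX_NONE)
for k,h in zip(cn[0],cn[1][0]):
    if len(k)<60: continue
    q=np.array([ray(c,u,v,62)[:2] for u,v in k[:,0]],np.float32); r=cv2.minAreaRect(q); print("duct",h[3]>=0,np.round(r[0],1),np.round(r[1],1),round(r[2],1))
inr=np.zeros((480,640),np.uint8); cv2.fillPoly(inr,[np.array([[150,195],[241,212],[229,272],[132,253]])],1)
g=(hsv[...,2]>80)&(inr>0)
b=max(blobs(g,50),key=lambda b:b.sum()); v,u=np.nonzero(b)
q=np.array([ray(c,a,e,20)[:2] for a,e in zip(u,v)],np.float32); r=cv2.minAreaRect(q); print("shaft",np.round(r[0],1),np.round(r[1],1),r[2],"z",np.median(W[b][:,2]))
print(cv2.boxPoints(r).round(1).tolist())
for n,(u,v) in dict(jar=(356,152),carton=(530,250),sd=(448,180)).items(): print(n,W[v,u].round())
cr=lambda a,b,c_,d_:cv2.resize(p[b:d_,a:c_],(390,300),interpolation=cv2.INTER_CUBIC)
cv2.imwrite("pics/crop1.png",np.hstack([cr(330,215,460,315),cr(110,175,266,295)]))
E
python3 m.py
```

```text
bush 348.0 296.5 131 1154.6 centre 447.3 -111.6 r 7.3 2
bush 418.0 302.0 106 1154.6 centre 434.9 -262.3 r 0.0 1
duct False [588.9 242.3] [461.1 207.8] 76.5
duct True [588.5 241.8] [224.4 144.8] 76.9
shaft [554.6 256.5] [224.3  72.4] 82.89459228515625 z 19.605927963151316
[[504.8999938964844, 149.6999969482422], [576.7000122070312, 140.8000030517578], [604.4000244140625, 363.3999938964844], [532.5999755859375, 372.29998779296875]]
jar [ 764. -132.   84.]
carton [ 546. -509.   59.]
sd [ 718. -349.   23.]
```

View pics/crop1.png

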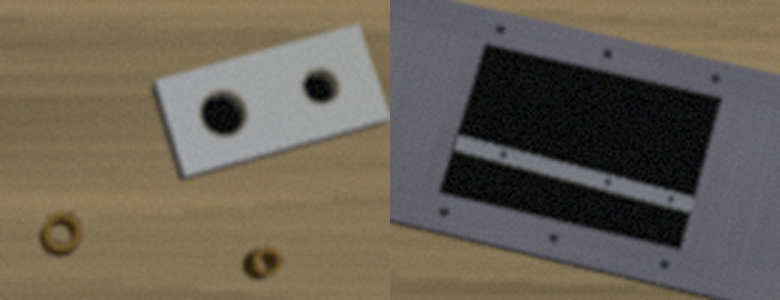

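The crop confirms the left block with its large bore at (404,252) and small bore at (436,243). Big ring at (351,293), small at (417,302). The bar crosses the opening's near third, and both its ends are hidden.

```bash
python3 - <<'E'
from h import *
f=np.load("top0.npz");p=f['p'];c=imaging.calibration("top")
hsv=cv2.cvtColor(p,cv2.COLOR_BGR2HSV)
bg=hsv[330:340,380:400].reshape(-1,3).mean(0);print("bg",bg)
for n,(u0,v0) in dict(big=(350,293),small=(417,302)).items():
    m=np.zeros((480,640),bool);s=np.s_[v0-16:v0+17,u0-16:u0+17]
    m[s]=(hsv[s][...,1]>bg[1]+50)|(hsv[s][...,2]<bg[2]-50)
    b=max(blobs(m,10),key=lambda b:b.sum()); v,u=np.nonzero(b)
    print(n,"bbox",u.min(),u.max(),v.min(),v.max(),b.sum())
    # upper (far) extent belongs to the top rim, lower in picture to base? print both
    print("  top-rim ray z50:",ray(c,(u.min()+u.max())/2,(v.min()+v.max())/2,50).round(1),"z25",ray(c,(u.min()+u.max())/2,(v.min()+v.max())/2,25).round(1))
# two-line fit of bar inside opening
W=pts(f['d'].astype(float),c)
b=(abs(W[...,2]-20)<8); b[:190]=0;b[280:]=0;b[:,:128]=0;b[:,245:]=0
b=max(blobs(b&(hsv[...,2]>90),50),key=lambda x:x.sum())
P=W[b][:,:2].astype(np.float32); vx,vy,x0,y0=cv2.fitLine(P,cv2.DIST_HUBER,0,.01,.01).ravel()
t=(P-[x0,y0])@[vx,vy]; print("bar",x0,y0,"yaw",np.degrees(np.arctan2(-vx,vy)),t.min(),t.max(),len(P))
E
```

```text
bg [ 19.445  84.6   136.375]
big bbox 343 356 286 299 101
  top-rim ray z50: [ 456. -115.   50.] z25 [ 458.3 -116.4   25. ]
small bbox 411 423 298 307 93
  top-rim ray z50: [ 433.9 -260.1   50. ] z25 [ 435.7 -264.8   25. ]
bar 570.7173 259.44815 yaw -15.007427 -112.702 113.469986 577
```

Emit:
step_arm([
  {"az": -0.0427, "grip": 1},
  {"az": -0.0427, "grip": 1},
  {"az": -0.0427, "grip": 1},
  {"az": -0.0427, "grip": 1},
  {"az": -0.0427, "grip": 1},
  {"az": -0.0427, "grip": 1},
  {"az": -0.0427, "grip": 1},
  {"az": -0.0427, "grip": 1},
  {"az": -0.0426, "grip": 1},
])

```text
$.deltas[0]: bad value
```

```bash
python3 - <<'E'
from h import *
f=np.load("scene0.npz");p=f['p'];c=imaging.calibration("scene")
hsv=cv2.cvtColor(p,cv2.COLOR_BGR2HSV); bg=hsv[265:280,235:250].reshape(-1,3).mean(0)
for n,(u0,v0) in dict(big=(265,262),small=(222,295)).items():
    m=np.zeros((480,640),bool);s=np.s_[v0-16:v0+17,u0-14:u0+15]
    m[s]=(hsv[s][...,1]>bg[1]+50)|(hsv[s][...,2]<bg[2]-50)
    b=max(blobs(m,10),key=lambda b:b.sum()); v,u=np.nonzero(b)
    print(n,"bbox",u.min(),u.max(),v.min(),v.max(),b.sum(), ray(c,(u.min()+u.max())/2,(v.min()+v.max())/2,25).round(1))
E
```

```text
big bbox 260 270 253 270 163 [ 458.1 -114.9   25. ]
small bbox 218 226 287 303 113 [ 436.1 -264.1   25. ]
```

Emit:
step_arm([
  {"dx": 0, "dy": 0, "dz": 0, "ax": 0, "ay": 0, "az": -0.0427, "grip": 1},
  {"dx": 0, "dy": 0, "dz": 0, "ax": 0, "ay": 0, "az": -0.0427, "grip": 1},
  {"dx": 0, "dy": 0, "dz": 0, "ax": 0, "ay": 0, "az": -0.0427, "grip": 1},
  {"dx": 0, "dy": 0, "dz": 0, "ax": 0, "ay": 0, "az": -0.0427, "grip": 1},
  {"dx": 0, "dy": 0, "dz": 0, "ax": 0, "ay": 0, "az": -0.0427, "grip": 1},
  {"dx": 0, "dy": 0, "dz": 0, "ax": 0, "ay": 0, "az": -0.0427, "grip": 1},
  {"dx": 0, "dy": 0, "dz": 0, "ax": 0, "ay": 0, "az": -0.0427, "grip": 1},
  {"dx": 0, "dy": 0, "dz": 0, "ax": 0, "ay": 0, "az": -0.0427, "grip": 1},
  {"dx": 0, "dy": 0, "dz": 0, "ax": 0, "ay": 0, "az": -0.0426, "grip": 1},
])

```text
time: 1.0
eef_pos: [186.8, -490.4, 241.9]
ee_rot: [-2.215, -2.227, -0.001]
wrist_force: [0.4, -0.4, 0.3]
gripper_width: 85.3
grip_force: 0.0
```

Emit:
step_arm([
  {"dx": 0.904, "dy": 0.997, "dz": 0.4, "ax": 0, "ay": 0, "az": 0, "grip": 1},
  {"dx": 0.904, "dy": 0.997, "dz": 0.4, "ax": 0, "ay": 0, "az": 0, "grip": 1},
  {"dx": 0.904, "dy": 0.997, "dz": 0.4, "ax": 0, "ay": 0, "az": 0, "grip": 1},
  {"dx": 0.904, "dy": 0.997, "dz": 0.4, "ax": 0, "ay": 0, "az": 0, "grip": 1},
  {"dx": 0.904, "dy": 0.997, "dz": 0.4, "ax": 0, "ay": 0, "az": 0, "grip": 1},
  {"dx": 0.904, "dy": 0.997, "dz": 0.4, "ax": 0, "ay": 0, "az": 0, "grip": 1},
  {"dx": 0.904, "dy": 0.997, "dz": 0.4, "ax": 0, "ay": 0, "az": 0, "grip": 1},
  {"dx": 0.904, "dy": 0.997, "dz": 0.4, "ax": 0, "ay": 0, "az": 0, "grip": 1},
  {"dx": 0.904, "dy": 0.997, "dz": 0.4, "ax": 0, "ay": 0, "az": 0, "grip": 1},
  {"dx": 0.904, "dy": 0.997, "dz": 0.4, "ax": 0, "ay": 0, "az": 0, "grip": 1},
])

```text
time: 2.0
eef_pos: [436.8, -263.4, 141.7]
ee_rot: [-2.221, -2.221, 0.0]
wrist_force: [-0.7, -0.6, -0.6]
gripper_width: 85.2
grip_force: 0.0
```

```bash
python3 - <<'E'
from h import *
p,d,c=grab("top");q,_,_=grab("scene")
cv2.imwrite("pics/close1.png",np.hstack([cv2.resize(p[245:345,365:495],(390,300)),cv2.resize(q[240:340,160:290],(390,300))]))
s=manip.observe();print(s['eef_pos'],s['ee_rot'],s['q'])
E
```

```text
[ 437.44042844 -261.60106918  140.8369352 ] [-2.21572679e+00 -2.22375379e+00 -1.26185352e-03] [-0.68313184  0.34617841 -0.35871812  0.86820753  0.00104062  0.88404711]
```

View pics/close1.png

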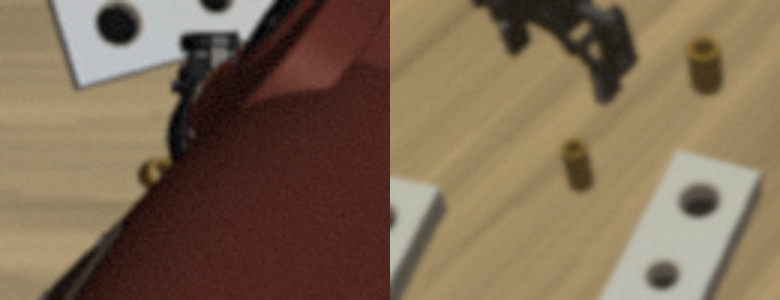

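The scene crop shows the small bushing standing just past the open fingers, with nothing else between them. I'll settle above it and go down slowly.

Emit:
step_arm([
  {"dx": 0, "dy": 0, "dz": 0.5, "ax": 0, "ay": 0, "az": 0, "grip": 1},
  {"dx": 0, "dy": 0, "dz": 0.5, "ax": 0, "ay": 0, "az": 0, "grip": 0.4},
  {"dx": 0, "dy": 0, "dz": 0.5, "ax": 0, "ay": 0, "az": 0, "grip": 0.4},
  {"dx": 0, "dy": 0, "dz": 0.5, "ax": 0, "ay": 0, "az": 0, "grip": 0.4},
  {"dx": 0, "dy": 0, "dz": 0, "ax": 0, "ay": 0, "az": 0, "grip": 0.4},
  {"dx": 0, "dy": 0, "dz": 0, "ax": 0, "ay": 0, "az": 0, "grip": 0.4},
  {"dx": 0, "dy": 0, "dz": 0, "ax": 0, "ay": 0, "az": 0, "grip": 0.4},
])

```text
time: 2.8
eef_pos: [436.2, -265.1, 92.9]
ee_rot: [2.221, 2.221, 0.0]
wrist_force: [0.3, -0.2, 0.8]
gripper_width: 60.0
grip_force: 0.0
```

Emit:
step_arm([
  {"dx": 0, "dy": 0, "dz": 0.5, "ax": 0, "ay": 0, "az": 0, "grip": 0.4},
  {"dx": 0, "dy": 0, "dz": 0.5, "ax": 0, "ay": 0, "az": 0, "grip": 0.4},
  {"dx": 0, "dy": 0, "dz": 0.5, "ax": 0, "ay": 0, "az": 0, "grip": 0.4},
  {"dx": 0, "dy": 0, "dz": 0.6, "ax": 0, "ay": 0, "az": 0, "grip": 0.4},
  {"dx": 0, "dy": 0, "dz": 0, "ax": 0, "ay": 0, "az": 0, "grip": -1},
  {"dx": 0, "dy": 0, "dz": 0, "ax": 0, "ay": 0, "az": 0, "grip": -1},
  {"dx": 0, "dy": 0, "dz": 0, "ax": 0, "ay": 0, "az": 0, "grip": -1},
  {"dx": 0, "dy": 0, "dz": 0, "ax": 0, "ay": 0, "az": 0, "grip": -1},
  {"dx": 0, "dy": 0, "dz": 0, "ax": 0, "ay": 0, "az": 0, "grip": -1},
  {"dx": 0, "dy": 0, "dz": 0, "ax": 0, "ay": 0, "az": 0, "grip": -1},
])

```text
time: 3.8
eef_pos: [436.7, -265.1, 40.8]
ee_rot: [2.22, 2.22, 0.0]
wrist_force: [-1.0, 0.5, 7.0]
gripper_width: 19.9
grip_force: 58.9
```

Emit:
step_arm([
  {"dx": 0, "dy": 0, "dz": -0.6, "ax": 0, "ay": 0, "az": 0, "grip": -1},
  {"dx": 0, "dy": 0, "dz": -0.8, "ax": 0, "ay": 0, "az": 0, "grip": -1},
  {"dx": 0, "dy": 0, "dz": -0.6, "ax": 0, "ay": 0, "az": 0, "grip": -1},
  {"dx": -0.32, "dy": 0.86, "dz": 0, "ax": 0, "ay": 0, "az": 0, "grip": -1},
  {"dx": -0.4, "dy": 1.0, "dz": 0, "ax": 0, "ay": 0, "az": 0, "grip": -1},
  {"dx": -0.4, "dy": 1.0, "dz": 0, "ax": 0, "ay": 0, "az": 0, "grip": -1},
  {"dx": -0.4, "dy": 1.0, "dz": 0, "ax": 0, "ay": 0, "az": 0, "grip": -1},
  {"dx": -0.3, "dy": 0.9, "dz": 0, "ax": 0, "ay": 0, "az": 0, "grip": -1},
  {"dx": -0.1, "dy": 0.5, "dz": 0, "ax": 0, "ay": 0, "az": 0, "grip": -1},
  {"dx": 0, "dy": 0, "dz": 0, "ax": 0, "ay": 0, "az": 0, "grip": -1},
])

```text
time: 4.8
eef_pos: [568.9, -313.0, 89.8]
ee_rot: [2.22, 2.221, 0.0]
wrist_force: [-0.1, -0.6, -1.6]
gripper_width: 19.5
grip_force: 58.8
```

```bash
python3 - <<'E'
from h import *
q,d,c=grab("scene");p,_,ct=grab("top")
cv2.imwrite("pics/close2.png",np.hstack([cv2.resize(q[240:360,190:346],(390,300)),cv2.resize(p[195:295,365:495],(390,300))]))
s=manip.observe();print(s['eef_pos'],s['wrist_force'],s['gripper_width'])
E
```

```text
[ 567.04745872 -312.29497236   89.61648677] [-0.84008895 -0.48665986 -1.32427759] 19.9685358687628
```

View pics/close2.png

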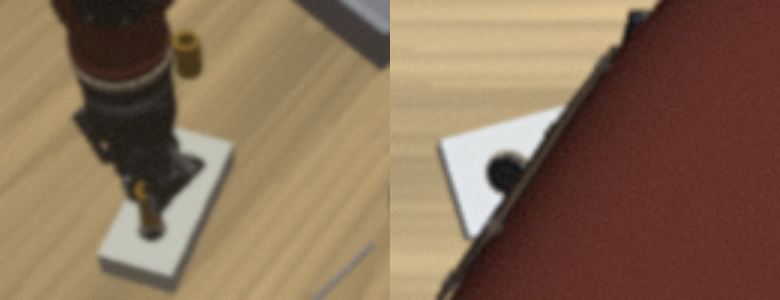

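The scene crop shows the small bushing held upright over the small bore, lined up at crop (150,232). I'll lower it gently.

Emit:
step_arm([
  {"dx": 0, "dy": 0, "dz": 0.3, "ax": 0, "ay": 0, "az": 0, "grip": -1},
  {"dx": 0, "dy": 0, "dz": 0.3, "ax": 0, "ay": 0, "az": 0, "grip": -1},
  {"dx": 0, "dy": 0, "dz": 0.2, "ax": 0, "ay": 0, "az": 0, "grip": -1},
  {"dx": 0, "dy": 0, "dz": 0.15, "ax": 0, "ay": 0, "az": 0, "grip": -1},
  {"dx": 0, "dy": 0, "dz": 0.1, "ax": 0, "ay": 0, "az": 0, "grip": -1},
])

```text
time: 5.4
eef_pos: [567.3, -312.5, 63.0]
ee_rot: [-2.221, -2.221, 0.0]
wrist_force: [0.6, -0.2, -1.2]
gripper_width: 19.6
grip_force: 58.9
```

Emit:
step_arm([
  {"dx": 0, "dy": 0, "dz": 0.15, "ax": 0, "ay": 0, "az": 0, "grip": -1},
  {"dx": 0, "dy": 0, "dz": 0.15, "ax": 0, "ay": 0, "az": 0, "grip": -1},
  {"dx": 0, "dy": 0, "dz": 0.1, "ax": 0, "ay": 0, "az": 0, "grip": -1},
  {"dx": 0, "dy": 0, "dz": 0.06, "ax": 0, "ay": 0, "az": 0, "grip": -1},
  {"dx": 0, "dy": 0, "dz": 0, "ax": 0, "ay": 0, "az": 0, "grip": -1},
])

```text
time: 5.9
eef_pos: [567.5, -312.6, 51.9]
ee_rot: [-2.221, -2.221, 0.0]
wrist_force: [0.6, 0.7, -0.3]
gripper_width: 19.3
grip_force: 58.9
```

Emit:
step_arm([
  {"dx": 0, "dy": 0, "dz": 0, "ax": 0, "ay": 0, "az": 0, "grip": 0.2},
  {"dx": 0, "dy": 0, "dz": 0, "ax": 0, "ay": 0, "az": 0, "grip": 0.2},
  {"dx": 0, "dy": 0, "dz": 0, "ax": 0, "ay": 0, "az": 0, "grip": 0.2},
  {"dx": 0, "dy": 0, "dz": 0, "ax": 0, "ay": 0, "az": 0, "grip": 0.2},
  {"dx": 0, "dy": 0, "dz": -0.5, "ax": 0, "ay": 0, "az": 0, "grip": 0.2},
  {"dx": 0, "dy": 0, "dz": -0.8, "ax": 0, "ay": 0, "az": 0, "grip": 0.2},
  {"dx": 0, "dy": 0, "dz": -0.8, "ax": 0, "ay": 0, "az": 0, "grip": 0.2},
  {"dx": 0, "dy": 0, "dz": -0.3, "ax": 0, "ay": 0, "az": 0, "grip": 0.2},
])

```text
time: 6.7
eef_pos: [568.7, -313.4, 115.0]
ee_rot: [2.219, 2.219, 0.001]
wrist_force: [0.5, -0.6, 0.8]
gripper_width: 51.4
grip_force: 0.0
```

Emit:
step_arm([
  {"dx": 0.68, "dy": -0.38, "dz": 0, "ax": 0, "ay": 0, "az": 0, "grip": 0.4},
  {"dx": 0.9, "dy": -0.5, "dz": 0, "ax": 0, "ay": 0, "az": 0, "grip": 0.4},
  {"dx": 1.0, "dy": -0.6, "dz": 0, "ax": 0, "ay": 0, "az": 0, "grip": 0.4},
  {"dx": 1.0, "dy": -0.6, "dz": 0, "ax": 0, "ay": 0, "az": 0, "grip": 0.4},
  {"dx": 1.0, "dy": -0.6, "dz": 0, "ax": 0, "ay": 0, "az": 0, "grip": 0.4},
  {"dx": 1.0, "dy": -0.5, "dz": 0, "ax": 0, "ay": 0, "az": 0, "grip": 0.4},
  {"dx": 1.0, "dy": -0.5, "dz": 0, "ax": 0, "ay": 0, "az": 0, "grip": 0.4},
  {"dx": 0.8, "dy": -0.4, "dz": 0, "ax": 0, "ay": 0, "az": 0, "grip": 0.4},
  {"dx": 0.5, "dy": -0.3, "dz": 0, "ax": 0, "ay": 0, "az": 0, "grip": 0.4},
  {"dx": 0, "dy": 0, "dz": 0, "ax": 0, "ay": 0, "az": 0, "grip": 0.4},
])

```text
time: 7.7
eef_pos: [457.2, -114.4, 112.2]
ee_rot: [-2.219, -2.222, 0.0]
wrist_force: [0.4, 0.3, 0.8]
gripper_width: 59.6
grip_force: 0.0
```

```bash
python3 - <<'E'
from h import *
q,d,c=grab("scene");p,_,ct=grab("top")
cv2.imwrite("pics/close3.png",np.hstack([cv2.resize(q[220:340,190:346],(390,300)),cv2.resize(p[220:320,330:460],(390,300))]))
W=pts(d,c)
m=(W[...,2]>40)&(W[...,2]<75)&(abs(W[...,0]-567)<22)&(abs(W[...,1]+312)<22); print(m.sum(),W[m].mean(0),np.percentile(W[m][:,2],[50,95]))
s=manip.observe();print(s['eef_pos'],s['wrist_force'],s['gripper_width'])
E
```

```text
104 [ 569.0409828  -313.85143218   54.32017234] [55.69480246 62.93923285]
[ 458.67221838 -116.1189238   112.33510131] [ 0.13366978 -0.90787649 -0.08965723] 59.59968489024115
```

View pics/close3.png

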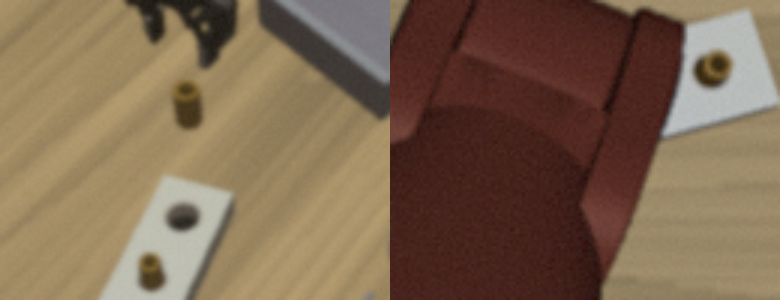

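The small bushing stands upright in the small bore (scene crop (150,270)), and the big one is under the fingers at crop (187,105). I'll pick up the big one.

Emit:
step_arm([
  {"dx": 0, "dy": 0, "dz": 0.6, "ax": 0, "ay": 0, "az": 0, "grip": 0.4},
  {"dx": 0, "dy": 0, "dz": 0.7, "ax": 0, "ay": 0, "az": 0, "grip": 0.4},
  {"dx": 0, "dy": 0, "dz": 0.7, "ax": 0, "ay": 0, "az": 0, "grip": 0.4},
  {"dx": 0, "dy": 0, "dz": 0.6, "ax": 0, "ay": 0, "az": 0, "grip": 0.4},
  {"dx": 0, "dy": 0, "dz": 0.3, "ax": 0, "ay": 0, "az": 0, "grip": 0.4},
  {"dx": 0, "dy": 0, "dz": 0, "ax": 0, "ay": 0, "az": 0, "grip": -1},
  {"dx": 0, "dy": 0, "dz": 0, "ax": 0, "ay": 0, "az": 0, "grip": -1},
  {"dx": 0, "dy": 0, "dz": 0, "ax": 0, "ay": 0, "az": 0, "grip": -1},
  {"dx": 0, "dy": 0, "dz": 0, "ax": 0, "ay": 0, "az": 0, "grip": -1},
  {"dx": 0, "dy": 0, "dz": 0, "ax": 0, "ay": 0, "az": 0, "grip": -1},
])

```text
time: 8.8
eef_pos: [458.6, -116.0, 40.2]
ee_rot: [2.221, 2.22, 0.0]
wrist_force: [-0.8, -0.5, 4.3]
gripper_width: 27.3
grip_force: 59.6
```

Emit:
step_arm([
  {"dx": 0, "dy": 0, "dz": -0.6, "ax": 0, "ay": 0, "az": 0, "grip": -1},
  {"dx": 0, "dy": 0, "dz": -0.8, "ax": 0, "ay": 0, "az": 0, "grip": -1},
  {"dx": 0, "dy": 0, "dz": -0.6, "ax": 0, "ay": 0, "az": 0, "grip": -1},
  {"dx": -0.7, "dy": 0.5, "dz": 0, "ax": 0, "ay": 0, "az": 0, "grip": -1},
  {"dx": -1.0, "dy": 0.7, "dz": 0, "ax": 0, "ay": 0, "az": 0, "grip": -1},
  {"dx": -1.0, "dy": 0.7, "dz": 0, "ax": 0, "ay": 0, "az": 0, "grip": -1},
  {"dx": -1.0, "dy": 0.7, "dz": 0, "ax": 0, "ay": 0, "az": 0, "grip": -1},
  {"dx": -0.8, "dy": 0.6, "dz": 0, "ax": 0, "ay": 0, "az": 0, "grip": -1},
  {"dx": -0.46, "dy": 0.36, "dz": 0, "ax": 0, "ay": 0, "az": 0, "grip": -1},
  {"dx": 0, "dy": 0, "dz": 0, "ax": 0, "ay": 0, "az": 0, "grip": -1},
])

```text
time: 9.8
eef_pos: [548.0, -241.1, 89.4]
ee_rot: [2.222, 2.219, 0.0]
wrist_force: [0.4, 0.1, -1.7]
gripper_width: 27.3
grip_force: 59.4
```

Emit:
step_arm([
  {"dx": 0, "dy": 0, "dz": 0.2, "ax": 0, "ay": 0, "az": 0, "grip": -1},
  {"dx": 0, "dy": 0, "dz": 0.3, "ax": 0, "ay": 0, "az": 0, "grip": -1},
  {"dx": 0, "dy": 0, "dz": 0.2, "ax": 0, "ay": 0, "az": 0, "grip": -1},
  {"dx": 0, "dy": 0, "dz": 0.15, "ax": 0, "ay": 0, "az": 0, "grip": -1},
  {"dx": 0, "dy": 0, "dz": 0.1, "ax": 0, "ay": 0, "az": 0, "grip": -1},
  {"dx": 0, "dy": 0, "dz": 0.1, "ax": 0, "ay": 0, "az": 0, "grip": -1},
  {"dx": 0, "dy": 0, "dz": 0, "ax": 0, "ay": 0, "az": 0, "grip": -1},
])

```text
time: 10.5
eef_pos: [546.9, -239.5, 63.1]
ee_rot: [-2.221, -2.221, 0.0]
wrist_force: [0.7, -0.4, -1.2]
gripper_width: 27.5
grip_force: 59.4
```

Emit:
step_arm([
  {"dx": 0, "dy": 0, "dz": 0.15, "ax": 0, "ay": 0, "az": 0, "grip": -1},
  {"dx": 0, "dy": 0, "dz": 0.15, "ax": 0, "ay": 0, "az": 0, "grip": -1},
  {"dx": 0, "dy": 0, "dz": 0.1, "ax": 0, "ay": 0, "az": 0, "grip": -1},
  {"dx": 0, "dy": 0, "dz": 0.06, "ax": 0, "ay": 0, "az": 0, "grip": -1},
  {"dx": 0, "dy": 0, "dz": 0, "ax": 0, "ay": 0, "az": 0, "grip": -1},
  {"dx": 0, "dy": 0, "dz": 0, "ax": 0, "ay": 0, "az": 0, "grip": 0.3},
  {"dx": 0, "dy": 0, "dz": 0, "ax": 0, "ay": 0, "az": 0, "grip": 0.3},
  {"dx": 0, "dy": 0, "dz": 0, "ax": 0, "ay": 0, "az": 0, "grip": 0.3},
  {"dx": 0, "dy": 0, "dz": 0, "ax": 0, "ay": 0, "az": 0, "grip": 0.3},
  {"dx": 0, "dy": 0, "dz": 0, "ax": 0, "ay": 0, "az": 0, "grip": 0.3},
])

```text
time: 11.5
eef_pos: [547.2, -239.7, 51.9]
ee_rot: [2.221, 2.221, 0.0]
wrist_force: [-0.1, 0.5, -0.6]
gripper_width: 55.8
grip_force: 0.0
```

Emit:
step_arm([
  {"dx": 0, "dy": 0, "dz": -0.5, "ax": 0, "ay": 0, "az": 0, "grip": 0.3},
  {"dx": 0, "dy": 0, "dz": -0.8, "ax": 0, "ay": 0, "az": 0, "grip": 0.3},
  {"dx": 0, "dy": 0, "dz": -1.0, "ax": 0, "ay": 0, "az": 0, "grip": 0.3},
  {"dx": 0, "dy": 0, "dz": -1.0, "ax": 0, "ay": 0, "az": 0, "grip": 0.3},
  {"dx": 0, "dy": 0, "dz": -0.7, "ax": 0, "ay": 0, "az": 0, "grip": 0.0},
  {"dx": 0, "dy": 0, "dz": 0, "ax": 0, "ay": 0, "az": 0, "grip": 0.0},
])

```text
time: 12.1
eef_pos: [548.7, -240.6, 155.3]
ee_rot: [2.218, 2.218, 0.002]
wrist_force: [-0.0, 0.3, 0.4]
gripper_width: 42.7
grip_force: 0.0
```

```bash
python3 - <<'E'
from h import *
q,d,c=grab("scene")
cv2.imwrite("pics/close4.png",np.hstack([cv2.resize(q[270:370,210:340],(390,300)),cv2.resize(q[140:270,285:454],(390,300))]))
W=pts(d,c)
for n,(x,y) in dict(small=(567.5,-312.6),big=(547,-239.6)).items():
    m=(W[...,2]>40)&(W[...,2]<75)&(abs(W[...,0]-x)<24)&(abs(W[...,1]-y)<24); print(n,m.sum(),W[m].mean(0).round(1),np.percentile(W[m][:,2],[50,95]).round(1))
s=manip.observe();print(s['eef_pos'],s['wrist_force'],s['gripper_width'])
E
```

```text
small 104 [ 569.3 -314.    54.5] [56.6 63.4]
big 147 [ 549.  -242.7   54.8] [56.6 63. ]
[ 547.87536605 -240.11539799  153.57359042] [ 0.7136463   0.46898787 -0.85112868] 42.55885918853493
```

View pics/close4.png

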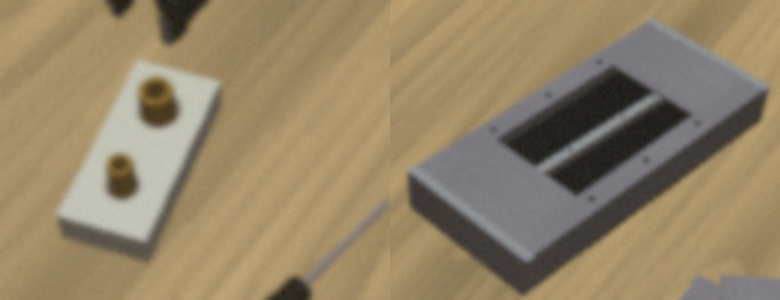

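Both bushings stand upright in their own bores, at left-crop (157,100) and (120,175). The bar lies in the opening, with both ends under the sheet. Next I'll move over the near part of the bar.

Emit:
step_arm([
  {"dx": 0.7, "dy": 0, "dz": 0, "ax": 0, "ay": 0, "az": 0, "grip": 0},
  {"dx": 1, "dy": 0, "dz": 0, "ax": 0, "ay": 0, "az": 0, "grip": 0},
  {"dx": 1, "dy": 0, "dz": 0, "ax": 0, "ay": 0, "az": 0, "grip": 0},
  {"dx": 1, "dy": 0, "dz": 0, "ax": 0, "ay": 0, "az": 0, "grip": 0},
  {"dx": 1, "dy": 0, "dz": 0, "ax": 0, "ay": 0, "az": 0, "grip": 0},
  {"dx": 1, "dy": 0, "dz": 0, "ax": 0, "ay": 0, "az": 0, "grip": 0},
  {"dx": 1, "dy": 0, "dz": 0, "ax": 0, "ay": 0, "az": 0, "grip": 0},
  {"dx": 1, "dy": 0, "dz": 0, "ax": 0, "ay": 0, "az": 0, "grip": 0},
  {"dx": 1, "dy": 0, "dz": 0, "ax": 0, "ay": 0, "az": 0, "grip": 0},
  {"dx": 1, "dy": 0, "dz": 0, "ax": 0, "ay": 0, "az": 0, "grip": 0},
])

```text
time: 13.15
eef_pos: [545.7, 4.9, 150.8]
ee_rot: [-2.22, -2.22, 0.002]
wrist_force: [-0.6, 0.3, 0.7]
gripper_width: 42.5
grip_force: 0.0
```

Emit:
step_arm([
  {"dx": 1, "dy": 0.06, "dz": 0, "ax": 0, "ay": 0, "az": 0, "grip": 0},
  {"dx": 1, "dy": 0, "dz": 0, "ax": 0, "ay": 0, "az": 0, "grip": 0},
  {"dx": 1, "dy": 0, "dz": 0, "ax": 0, "ay": 0, "az": 0, "grip": 0},
  {"dx": 1, "dy": 0, "dz": 0, "ax": 0, "ay": 0, "az": 0, "grip": 0},
  {"dx": 1, "dy": 0, "dz": 0, "ax": 0, "ay": 0, "az": 0, "grip": 0},
  {"dx": 1, "dy": 0, "dz": 0, "ax": 0, "ay": 0, "az": 0, "grip": 0},
  {"dx": 1, "dy": 0, "dz": 0, "ax": 0, "ay": 0, "az": 0, "grip": 0},
  {"dx": 0, "dy": 0, "dz": 0, "ax": 0, "ay": 0, "az": 0.0417, "grip": 0},
  {"dx": 0, "dy": 0, "dz": 0, "ax": 0, "ay": 0, "az": 0.0417, "grip": 0},
  {"dx": 0, "dy": 0, "dz": 0, "ax": 0, "ay": 0, "az": 0, "grip": 0},
])

```text
time: 14.15
eef_pos: [547.1, 178.7, 150.8]
ee_rot: [-2.493, -1.91, 0.003]
wrist_force: [-0.5, 0.3, -0.0]
gripper_width: 42.8
grip_force: 0.0
```

```bash
python3 - <<'E'
from h import *
q,d,c=grab("scene");p,dt,ct=grab("top")
cv2.imwrite("pics/close5.png",np.hstack([cv2.resize(q[130:270,285:467],(390,300)),cv2.resize(p[170:310,80:262],(390,300))]))
s=manip.observe();print(s['eef_pos'],s['wrist_force'],s['q'])
E
```

```text
[547.63578428 178.19578666 151.12423105] [-0.19723043 -0.55264698 -0.92646168] [ 1.87586989e-01  4.51201549e-01 -1.62665385e-01  9.58396937e-01
  1.33534748e-04  2.01628761e+00]
```

View pics/close5.png

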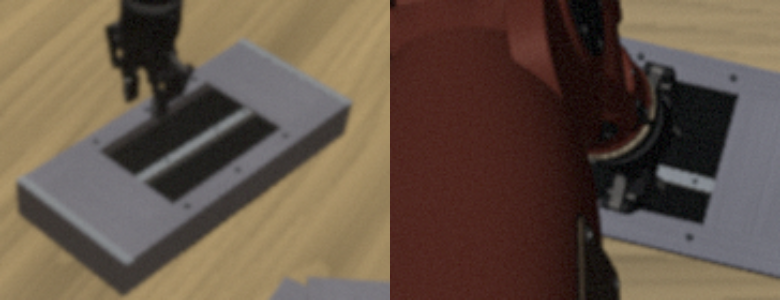

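The jaws straddle the bar line in the top crop (650,150), inside the opening's width. I'll go down in stages.

Emit:
step_arm([
  {"dx": 0, "dy": 0, "dz": 0.6, "ax": 0, "ay": 0, "az": 0, "grip": 0},
  {"dx": 0, "dy": 0, "dz": 0.8, "ax": 0, "ay": 0, "az": 0, "grip": 0},
  {"dx": 0, "dy": 0, "dz": 0.8, "ax": 0, "ay": 0, "az": 0, "grip": 0},
  {"dx": 0, "dy": 0, "dz": 0.8, "ax": 0, "ay": 0, "az": 0, "grip": 0},
  {"dx": 0, "dy": 0, "dz": 0.6, "ax": 0, "ay": 0, "az": 0, "grip": 0},
  {"dx": 0, "dy": 0, "dz": 0.4, "ax": 0, "ay": 0, "az": 0, "grip": 0},
  {"dx": 0, "dy": 0, "dz": 0.4, "ax": 0, "ay": 0, "az": 0, "grip": 0},
  {"dx": 0, "dy": 0, "dz": 0.4, "ax": 0, "ay": 0, "az": 0, "grip": 0},
  {"dx": 0, "dy": 0, "dz": 0.3, "ax": 0, "ay": 0, "az": 0, "grip": 0},
  {"dx": 0, "dy": 0, "dz": 0, "ax": 0, "ay": 0, "az": 0, "grip": 0},
])

```text
time: 15.25
eef_pos: [551.1, 178.1, 25.5]
ee_rot: [2.491, 1.911, 0.007]
wrist_force: [3.9, -0.2, 6.8]
gripper_width: 42.7
grip_force: 2.6
```

Emit:
step_arm([
  {"dx": 0, "dy": 0.12, "dz": -0.2, "ax": 0, "ay": 0, "az": 0, "grip": -0.1},
  {"dx": 0, "dy": 0.12, "dz": 0, "ax": 0, "ay": 0, "az": 0, "grip": -0.2},
  {"dx": 0, "dy": 0, "dz": 0, "ax": 0, "ay": 0, "az": 0, "grip": -0.2},
  {"dx": 0, "dy": 0, "dz": 0, "ax": 0, "ay": 0, "az": 0, "grip": -0.2},
])

```text
time: 15.65
eef_pos: [554.2, 176.2, 29.1]
ee_rot: [-2.492, -1.912, 0.001]
wrist_force: [-0.0, 0.3, -0.5]
gripper_width: 33.6
grip_force: 0.0
```

```bash
python3 - <<'E'
from h import *
q,d,c=grab("scene");p,dt,ct=grab("top")
cv2.imwrite("pics/close6.png",np.hstack([cv2.resize(q[140:240,300:430],(390,300),interpolation=2),cv2.resize(p[180:280,120:250],(390,300),interpolation=2)]))
s=manip.observe();print(s['eef_pos'],s['wrist_force'],s['moment'],s['gripper_width'],s['grip_force'])
E
```

```text
[554.02777769 176.27971954  29.01953383] [-0.47458718 -0.41271779 -0.71029259] [-0.03489092 -0.04058658  0.04349979] 34.062102834424856 0.0
```

View pics/close6.png

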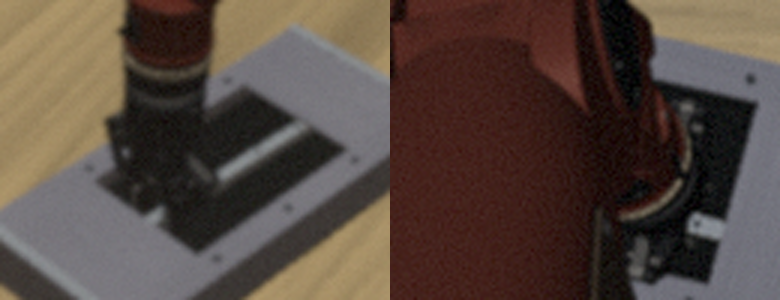

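The forces are clear now, and the bar passes beneath the jaws on both sides (left crop (155,215) to (300,130)). I'll go down the last bit and close.

Emit:
step_arm([
  {"dx": 0, "dy": 0, "dz": 0.15, "ax": 0, "ay": 0, "az": 0, "grip": -0.2},
  {"dx": 0, "dy": 0, "dz": 0.15, "ax": 0, "ay": 0, "az": 0, "grip": -0.2},
  {"dx": 0, "dy": 0, "dz": 0.06, "ax": 0, "ay": 0, "az": 0, "grip": -0.2},
  {"dx": 0, "dy": 0, "dz": 0, "ax": 0, "ay": 0, "az": 0, "grip": -0.2},
])

```text
time: 16.15
eef_pos: [554.0, 176.2, 19.8]
ee_rot: [-2.492, -1.912, 0.001]
wrist_force: [0.4, 0.7, 0.2]
gripper_width: 34.3
grip_force: 0.0
```

Emit:
step_arm([
  {"dx": 0, "dy": 0, "dz": 0, "ax": 0, "ay": 0, "az": 0, "grip": -0.5},
  {"dx": 0, "dy": 0, "dz": 0, "ax": 0, "ay": 0, "az": 0, "grip": -1},
  {"dx": 0, "dy": 0, "dz": 0, "ax": 0, "ay": 0, "az": 0, "grip": -1},
  {"dx": 0, "dy": 0, "dz": 0, "ax": 0, "ay": 0, "az": 0, "grip": -1},
  {"dx": 0, "dy": 0, "dz": 0, "ax": 0, "ay": 0, "az": 0, "grip": -1},
  {"dx": 0, "dy": 0, "dz": 0, "ax": 0, "ay": 0, "az": 0, "grip": -1},
])

```text
time: 16.75
eef_pos: [554.7, 176.4, 20.6]
ee_rot: [2.492, 1.912, 0.001]
wrist_force: [0.6, -0.2, 4.4]
gripper_width: 12.0
grip_force: 59.7
```

Emit:
step_arm([
  {"dx": 0, "dy": 0, "dz": -0.2, "ax": 0, "ay": 0, "az": 0, "grip": -1},
  {"dx": 0.2, "dy": 0, "dz": 0, "ax": 0, "ay": 0, "az": 0, "grip": -1},
  {"dx": 0.3, "dy": 0, "dz": 0, "ax": 0, "ay": 0, "az": 0, "grip": -1},
  {"dx": 0.3, "dy": 0, "dz": 0, "ax": 0, "ay": 0, "az": 0, "grip": -1},
  {"dx": 0.3, "dy": 0, "dz": 0, "ax": 0, "ay": 0, "az": 0, "grip": -1},
  {"dx": 0.2, "dy": 0, "dz": 0, "ax": 0, "ay": 0, "az": 0, "grip": -1},
  {"dx": 0, "dy": 0, "dz": 0, "ax": 0, "ay": 0, "az": 0, "grip": -1},
])

```text
time: 17.45
eef_pos: [562.9, 208.6, 25.2]
ee_rot: [-2.492, -1.913, -0.0]
wrist_force: [0.7, 1.0, -1.4]
gripper_width: 12.4
grip_force: 59.0
```

```bash
python3 - <<'E'
from h import *
p,d,c=grab("scene")
s=manip.observe();print(s['eef_pos'],s['wrist_force'],s['gripper_width'])
hsv=cv2.cvtColor(p,cv2.COLOR_BGR2HSV); W=pts(d,c)
# bright bar pixels in/below opening, as positions along the duct (duct frame, plane z=23)
u0=np.array([588.7,242.]);ey=np.array([.228,.974]);ex=np.array([.974,-.228])
X=(W[...,:2]-u0)@ex;Y=(W[...,:2]-u0)@ey
m=(abs(X+24)<16)&(abs(Y)<200)&(W[...,2]>10)&(W[...,2]<45)&(hsv[...,2]>90)
print(m.sum(),np.histogram(Y[m],bins=np.arange(-150,160,10)))
E
```

```text
[562.72460268 208.09955154  25.1446639 ] [-0.45871804 -0.01220434 -1.4841769 ] 12.294407650699055
134 (array([ 0,  0,  0,  0,  0,  0,  1, 11, 14, 11,  6,  0,  0,  0,  0,  0,  0,
        0,  0,  0,  8, 10, 12, 13,  6, 10,  5, 12,  8,  7]), array([-150, -140, -130, -120, -110, -100,  -90,  -80,  -70,  -60,  -50,
        -40,  -30,  -20,  -10,    0,   10,   20,   30,   40,   50,   60,
         70,   80,   90,  100,  110,  120,  130,  140,  150]))
```

Emit:
step_arm([
  {"dx": 0.2, "dy": 0, "dz": 0, "ax": 0, "ay": 0, "az": 0, "grip": -1},
  {"dx": 0.2, "dy": 0, "dz": 0, "ax": 0, "ay": 0, "az": 0, "grip": -1},
  {"dx": 0.2, "dy": 0, "dz": 0, "ax": 0, "ay": 0, "az": 0, "grip": -1},
  {"dx": 0, "dy": 0, "dz": 0, "ax": 0, "ay": 0, "az": 0, "grip": -1},
])

```text
time: 17.9
eef_pos: [566.0, 221.2, 24.9]
ee_rot: [2.492, 1.911, -0.005]
wrist_force: [-1.6, -6.2, -0.8]
gripper_width: 12.2
grip_force: 59.1
```

```bash
cat > y.py <<'E'
from h import *
u0=np.array([588.7,242.]);ey=np.array([.228,.974]);ex=np.array([.974,-.228])
s=manip.observe();print(s['eef_pos'],s['wrist_force'],s['gripper_width'])
for n in("top","scene"):
    p,d,c=grab(n); hsv=cv2.cvtColor(p,cv2.COLOR_BGR2HSV); W=pts(d,c)
    X=(W[...,:2]-u0)@ex;Y=(W[...,:2]-u0)@ey
    m=(abs(X+24)<16)&(abs(Y)<200)&(W[...,2]>10)&(W[...,2]<45)&(hsv[...,2]>90)
    h=np.histogram(Y[m],bins=np.arange(-150,170,10)); print(n,[(int(b),int(a)) for a,b in zip(*h) if a])
E
python3 y.py
```

```text
[565.96402299 221.17179632  24.85075212] [-1.64836649 -6.15073558 -0.75668006] 12.19612569833295
top [(-80, 8), (-70, 30), (-60, 27), (-50, 27), (-40, 20), (-30, 5)]
scene [(-80, 7), (-70, 14), (-60, 13), (-50, 13), (-40, 8), (60, 4), (70, 10), (80, 10), (90, 10), (100, 9), (110, 8), (120, 8), (130, 10), (140, 4)]
```

The bar end now touches the duct's +y wall (-6 N), so its near end is at about y_d -76, inside the opening. I'll back off a little and tilt about the far end by 13°.

Emit:
step_arm([
  {"dx": -0.22, "dy": 0, "dz": 0, "ax": 0, "ay": 0, "az": 0, "grip": -1},
  {"dx": 0, "dy": 0, "dz": 0, "ax": 0, "ay": 0, "az": 0, "grip": -1},
  {"dx": 0.048, "dy": 0, "dz": -0.564, "ax": 0, "ay": -0.018, "az": 0, "grip": -1},
  {"dx": 0, "dy": 0, "dz": 0, "ax": 0, "ay": 0, "az": 0, "grip": -1},
])

```text
time: 18.4
eef_pos: [567.1, 219.3, 40.8]
ee_rot: [2.463, 1.891, -0.066]
wrist_force: [-0.4, 0.2, -1.5]
gripper_width: 12.1
grip_force: 59.0
```

```bash
python3 -c "
from scipy.spatial.transform import Rotation as R
print(R.from_rotvec([2.463,1.891,-.066]).as_matrix().round(3))"; python3 y.py
```

```text
[[ 0.258  0.966 -0.012]
 [ 0.965 -0.258 -0.054]
 [-0.055  0.002 -0.998]]
[567.09907011 219.31456918  40.8488485 ] [-0.44563127  0.20875679 -1.46421106] 12.087092023612094
top [(-80, 6), (-70, 27), (-60, 31), (-50, 26), (-40, 20), (-30, 14)]
scene [(-80, 4), (-70, 8), (-60, 9), (-50, 10), (-40, 7), (60, 1), (70, 8), (80, 7), (90, 8), (100, 9), (110, 6), (120, 7), (130, 8), (140, 1)]
```

Column x of the tool points down toward the far end, so the tilt direction is right. Continuing.

Emit:
step_arm([
  {"dx": 0.048, "dy": 0, "dz": -0.564, "ax": 0, "ay": -0.018, "az": 0, "grip": -1},
  {"dx": 0, "dy": 0, "dz": 0, "ax": 0, "ay": 0, "az": 0, "grip": -1},
  {"dx": 0.048, "dy": 0, "dz": -0.564, "ax": 0, "ay": -0.018, "az": 0, "grip": -1},
  {"dx": 0, "dy": 0, "dz": 0, "ax": 0, "ay": 0, "az": 0, "grip": -1},
])

```text
time: 18.9
eef_pos: [567.6, 223.7, 67.5]
ee_rot: [2.405, 1.847, -0.201]
wrist_force: [-0.0, 0.6, -1.5]
gripper_width: 11.8
grip_force: 59.0
```

Emit:
step_arm([
  {"dx": 0.048, "dy": 0, "dz": -0.564, "ax": 0, "ay": -0.018, "az": 0, "grip": -1},
  {"dx": 0, "dy": 0, "dz": 0, "ax": 0, "ay": 0, "az": 0, "grip": -1},
  {"dx": 0, "dy": 0, "dz": 0, "ax": 0, "ay": 0, "az": 0, "grip": -1},
])

```text
time: 19.2
eef_pos: [567.6, 226.1, 79.9]
ee_rot: [2.375, 1.823, -0.267]
wrist_force: [-0.5, 0.1, -2.7]
gripper_width: 12.0
grip_force: 59.0
```

```bash
python3 - <<'E'
from h import *
p,d,c=grab("scene"); cv2.imwrite("pics/tilt.png",cv2.resize(p[110:250,290:472],(780,600),interpolation=2))
s=manip.observe();print(s['eef_pos'],s['wrist_force'],s['gripper_width'])
E
```

```text
[567.35361334 225.7498482   79.89448149] [-0.30493001 -0.365187   -0.71139059] 11.980352824242612
```

View pics/tilt.png

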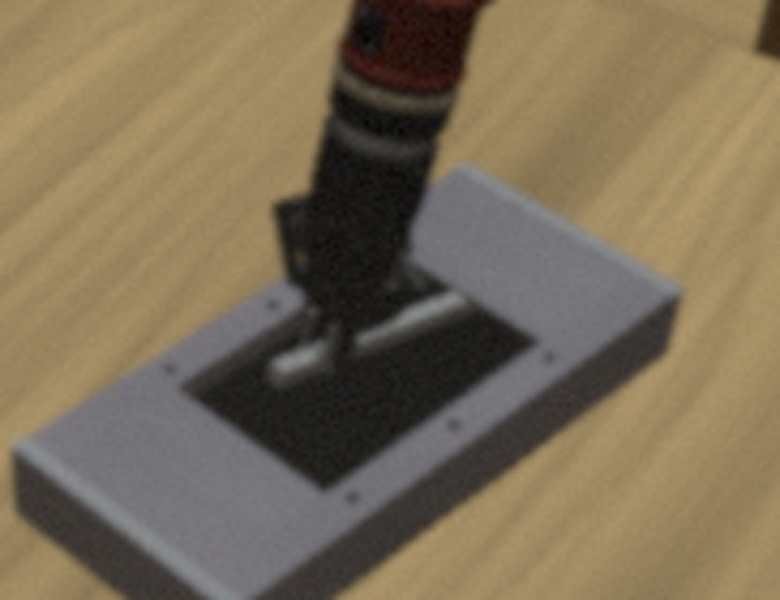

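The near end sticks up freely inside the opening at (275,370), and the far end is still under the sheet at (470,295). There is no contact force. I'll pull out along the bar's axis.

Emit:
step_arm([
  {"dx": -0.3, "dy": 0, "dz": 0, "ax": 0, "ay": 0, "az": 0, "grip": -1},
  {"dx": -0.5, "dy": 0, "dz": 0, "ax": 0, "ay": 0, "az": 0, "grip": -1},
  {"dx": -0.5, "dy": 0, "dz": 0, "ax": 0, "ay": 0, "az": 0, "grip": -1},
  {"dx": -0.5, "dy": 0, "dz": 0, "ax": 0, "ay": 0, "az": 0, "grip": -1},
  {"dx": -0.3, "dy": 0, "dz": 0, "ax": 0, "ay": 0, "az": 0, "grip": -1},
  {"dx": 0, "dy": 0, "dz": 0, "ax": 0, "ay": 0, "az": 0, "grip": -1},
])

```text
time: 19.85
eef_pos: [554.4, 175.5, 93.3]
ee_rot: [2.375, 1.819, -0.269]
wrist_force: [0.2, 0.6, -1.1]
gripper_width: 11.8
grip_force: 59.0
```

Emit:
step_arm([
  {"dx": -0.3, "dy": 0, "dz": 0, "ax": 0, "ay": 0, "az": 0, "grip": -1},
  {"dx": -0.6, "dy": 0, "dz": 0, "ax": 0, "ay": 0, "az": 0, "grip": -1},
  {"dx": -0.6, "dy": 0, "dz": 0, "ax": 0, "ay": 0, "az": 0, "grip": -1},
  {"dx": -0.6, "dy": 0, "dz": 0, "ax": 0, "ay": 0, "az": 0, "grip": -1},
  {"dx": -0.6, "dy": 0, "dz": 0, "ax": 0, "ay": 0, "az": 0, "grip": -1},
  {"dx": -0.6, "dy": 0, "dz": 0, "ax": 0, "ay": 0, "az": 0, "grip": -1},
  {"dx": -0.4, "dy": 0, "dz": 0, "ax": 0, "ay": 0, "az": 0, "grip": -1},
  {"dx": 0, "dy": 0, "dz": 0, "ax": 0, "ay": 0, "az": 0, "grip": -1},
])

```text
time: 20.65
eef_pos: [530.9, 88.3, 114.0]
ee_rot: [2.375, 1.819, -0.269]
wrist_force: [-0.6, -0.3, -2.0]
gripper_width: 11.7
grip_force: 59.0
```

```bash
python3 - <<'E'
from h import *
p,d,c=grab("scene"); W=pts(d,c); hsv=cv2.cvtColor(p,cv2.COLOR_BGR2HSV)
s=manip.observe();print(s['eef_pos'],s['ee_rot'],s['wrist_force'],s['gripper_width'])
u0=np.array([588.7,242.]);ey=np.array([.228,.974]);ex=np.array([.974,-.228])
X=(W[...,:2]-u0)@ex;Y=(W[...,:2]-u0)@ey
m=(abs(X+24)<20)&(abs(Y)<260)&(W[...,2]>15)&(W[...,2]<180)&(hsv[...,2]>90)&((abs(Y)<105)|(W[...,2]>68))
for a in range(-260,260,20):
    k=m&(Y>=a)&(Y<a+20)
    if k.sum()>3: print(a,k.sum(),np.median(W[k][:,2]).round(),np.median(X[k]).round())
E
```

```text
[531.16568551  89.06768706 113.79987651] [ 2.37498656  1.81980406 -0.26887952] [-0.16976847  0.22727075 -1.6067098 ] 12.005759998997593
-220 23 124.0 -22.0
-200 25 120.0 -21.0
-180 20 118.0 -23.0
-140 12 105.0 -17.0
-120 11 104.0 -14.0
-100 19 98.0 -15.0
-80 20 93.0 -19.0
-60 23 89.0 -16.0
-40 20 83.0 -17.0
-20 19 78.0 -15.0
0 19 74.0 -15.0
20 22 70.0 -15.0
40 15 65.0 -16.0
60 18 60.0 -13.0
200 4 69.0 -36.0
```

The bar is fully inside the opening, with its far end at y_d ≈ +75. Lifting straight up.

Emit:
step_arm([
  {"dx": -0.07, "dy": 0, "dz": -0.3, "ax": 0, "ay": 0, "az": 0, "grip": -1},
  {"dx": -0.13, "dy": 0, "dz": -0.6, "ax": 0, "ay": 0, "az": 0, "grip": -1},
  {"dx": -0.18, "dy": 0, "dz": -0.8, "ax": 0, "ay": 0, "az": 0, "grip": -1},
  {"dx": -0.18, "dy": 0, "dz": -0.8, "ax": 0, "ay": 0, "az": 0, "grip": -1},
  {"dx": -0.18, "dy": 0, "dz": -0.8, "ax": 0, "ay": 0, "az": 0, "grip": -1},
  {"dx": -0.18, "dy": 0, "dz": -0.8, "ax": 0, "ay": 0, "az": 0, "grip": -1},
  {"dx": -0.13, "dy": 0, "dz": -0.6, "ax": 0, "ay": 0, "az": 0, "grip": -1},
  {"dx": -0.07, "dy": 0, "dz": -0.3, "ax": 0, "ay": 0, "az": 0, "grip": -1},
  {"dx": 0, "dy": 0, "dz": 0, "ax": 0, "ay": 0, "az": 0, "grip": -1},
  {"dx": 0, "dy": 0, "dz": 0, "ax": 0, "ay": 0, "az": 0, "grip": -1},
])

```text
time: 21.7
eef_pos: [531.1, 90.6, 241.0]
ee_rot: [2.374, 1.822, -0.27]
wrist_force: [-0.7, 0.3, -1.5]
gripper_width: 12.1
grip_force: 59.0
```

Emit:
step_arm([
  {"dx": 0, "dy": 0, "dz": 0, "ax": 0, "ay": 0, "az": 0, "grip": -1},
  {"dx": 0, "dy": 0, "dz": 0, "ax": 0, "ay": 0, "az": 0, "grip": -1},
  {"dx": 0, "dy": 0, "dz": 0, "ax": 0, "ay": 0, "az": 0, "grip": -1},
])

```text
time: 22.0
eef_pos: [531.0, 90.3, 241.1]
ee_rot: [2.374, 1.821, -0.271]
wrist_force: [-0.7, -0.5, -1.2]
gripper_width: 11.9
grip_force: 59.0
```

```bash
python3 - <<'E'
from h import *
p,d,c=grab("scene"); W=pts(d,c); hsv=cv2.cvtColor(p,cv2.COLOR_BGR2HSV)
s=manip.observe();print(s['eef_pos'],s['wrist_force'],s['gripper_width'],s['joint_vel'].round(3))
u0=np.array([588.7,242.]);ey=np.array([.228,.974]);ex=np.array([.974,-.228])
X=(W[...,:2]-u0)@ex;Y=(W[...,:2]-u0)@ey
m=(abs(X+20)<20)&(abs(Y)<260)&(W[...,2]>80)&(W[...,2]<300)&(hsv[...,2]>90)
for a in range(-260,260,20):
    k=m&(Y>=a)&(Y<a+20)
    if k.sum()>3: print(a,k.sum(),np.median(W[k][:,2]).round(),np.median(X[k]).round())
for n,(x,y) in dict(small=(567.5,-312.6),big=(547,-239.6)).items():
    m=(W[...,2]>40)&(W[...,2]<75)&(abs(W[...,0]-x)<24)&(abs(W[...,1]-y)<24); print(n,m.sum(),W[m].mean(0).round(1),np.percentile(W[m][:,2],[50,95]).round(1))
E
```

```text
[531.13057266  90.27533024 241.2507225 ] [ 0.4361235  -0.31365754 -0.93934731] 11.830301711444045 [-0.    -0.001  0.002  0.001 -0.     0.   ]
-220 27 251.0 -20.0
-200 30 249.0 -19.0
-180 28 245.0 -22.0
-140 18 234.0 -15.0
-120 30 229.0 -17.0
-100 25 225.0 -16.0
-80 27 220.0 -16.0
-60 23 216.0 -17.0
-40 24 209.0 -15.0
-20 23 207.0 -15.0
0 22 202.0 -16.0
20 20 197.0 -14.0
40 24 192.0 -15.0
60 15 188.0 -14.0
80 7 181.0 -12.0
small 101 [ 569.2 -313.6   54.5] [55.8 63.1]
big 149 [ 549.  -242.9   54.7] [57.4 63.2]
```

The low end is at about 180 mm, the arm is still, the shaft is gripped and the bushings are in place. Handing in.

```bash
python3 -c "
from station import manip
print(manip.close_job())"
```

```text
the job is handed in; nothing more can be done
None
```

The job is handed in at about 22 s: both bushings stand in their own bores, and the shaft is out of the duct and held at rest with its lowest end about 180 mm above the bench; the hand-in call did not report a verdict.

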